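Put four bench items back in their matching holders

TASK

Tidy the bench by putting four loose things into the grey holders made for them: stand the grey-white bottle with the blue cap in the wide round cup, the pale amber dropper bottle in the narrow round cup and the digital timer in the rectangular tray (square with the tray, either way round), each upright and down on the holder's floor, and lay the marker pen in both forks of the pen rest with its middle midway between the forks. Set each one down gently, without dropping it, and let go.

Things in the scene. Friction and masses are not known exactly. Their poses are not given: they have to be found in the camera images.
- white_bottle: Grey-white plastic reagent bottle with a blue screw cap, upright, 60 mm diameter, 144 mm tall, 0.34 kg. Cap 35 mm diameter, from 125 to 144 mm above the foot: a good grip; the shoulder below it widens to the 60 mm body. Origin: centre of the underside, z up along the bottle.
- dropper: Pale amber (peach) dropper bottle with a black pipette bulb, upright, 42 mm diameter, 110 mm tall, 0.11 kg. Straight glass body from the foot to about 65 mm, good to grip at about 55 mm; above it a narrow collar and bulb. Origin: centre of the underside, z up.
- lab_timer: White digital lab timer with display and three buttons, standing on its foot, 64 mm wide (y), 48 deep (x), 59 tall, 0.07 kg. The solid that fingers meet is 32 mm thick (x = -13 to +19 mm), 60 wide, 56 tall: grip across x, 42 mm above the foot, centred 3 mm to +x of the origin. Origin: centre of the underside, z up; the display looks to -x.
- pen: White marker pen with a red cap, lying on the bench, 135 mm long (its y axis), 17 mm thick, 0.02 kg. It can be picked at its middle with the fingers across it. Origin: on its skin halfway along its length (underneath when it has not rolled).
- pen_mid (a point): Centre of the marker pen: on its long axis, halfway along; y along the pen. 8 mm above the surface the pen lies on.
- wide_cup: Wide round grey holder cup, fixed to the bench, for the bottle: inner diameter 76 mm, outer 86 mm (foot flange 98 mm), rim 22 mm above the bench, inner floor 4 mm above the bench. Origin: centre of the underside, z up.
- narrow_cup: Narrow round grey holder cup, fixed to the bench, for the dropper bottle: inner diameter 58 mm, outer 68 mm (foot flange 80 mm), rim 22 mm above the bench, inner floor 4 mm above the bench. Origin: centre of the underside, z up.
- timer_tray: Rectangular grey tray, fixed to the bench, for the timer: inside 64 mm (its x) by 80 mm (its y), walls 5 mm thick, rim 16 mm above the bench, inner floor 5 mm above it. The timer stands in it with its 64 mm width along the tray's y, either way round. Origin: centre of the underside, z up.
- pen_rest: Grey pen rest, fixed: base plate 50 x 104 x 5 mm, two forks at y = -41 and +41 mm, each 12 mm wide, open upward, 70 mm gap between them free for fingers. The pen lies along y (either way round) on fork floors 24 mm above the bench, its centre then 32 mm up. Prongs rise to 46 mm, flaring from 20 mm apart at the floor to 40 mm at the top. Origin: centre of the underside, z up.
Things that resemble listed ones, but are neither listed nor needed, are in the scene too. What is shaped like the lab_timer but red is not meant.

How it is judged:
By the outcome, as a careful person would: the job done as asked, in the order asked, and still so for the second after the job is handed in, with the robot touching nothing.
It also fails if it takes over 104 s, if anything falls off the work surface, if the arm or the gripper's body presses on something with over 40 N, if the wrist force passes 120 N, or if a joint passes its speed limit or range.

ROBOT

A 6-joint arm with a two-finger parallel gripper is mounted at the origin on a cart in front of the work surface, level with it; the furniture and walls round the work are solid. World frame = base frame: x ahead of the robot, y to its left, z up, the work surface at z = 0. Lengths are in m, angles in rad, forces in N, time in s.
With the tool pointing down it reaches from about 0.35 to 0.975 m from the base axis. Payload 4.9 kg.
Tool frame: the origin (TCP) lies at the very end of the fingers, on their centre line; the grasp point (between the pads) lies 19 mm behind it (ctrl.grasp_offset is the distance from the TCP to the grasp point, in m); z points along the fingers, y is the line along which they close (so a half turn about z gives the same grasp; the last joint's range is limited). The gripper opens to 85 mm and grips with 20 to 120 N. Pads are 22 mm wide; open, the fingers measure 114 mm over their backs; the gripper's body (76 mm by 85 mm) begins 54 mm behind the grasp point. The pads swing forward as they close: fully open they stand 13 mm farther back than shut.
Start: joints at [-1.237, 0.053, 1.613, -0, 1.476, -0.119], TCP at [0.273, -0.562, 0.231] pointing down, gripper open.
Joint ranges: [-3.01, 3.01], [-1.01, 2.22], [0.06, 2.58], [-1.02, 4.17], [0.09, 2.62], [-3.14, 3.14]. Speed limits (rad/s): [2.57, 2.57, 3.14, 3.14, 3.14, 3.14].

INTERFACE

Orientations are given as a rotation vector (axis times angle).
In Python, from station import ctrl, optics gives the robot as it stands.
- The arm moves only by the shell command python3 -m handwheel 'ROWS' [OPENING] [FORCE]. ROWS is JSON, a list of rows, each an object of numbers: "tx", "ty", "tz": the shift along the tool's x, y, z in mm; "roll": the turn about the tool's z in rad. A call has 1 to 12 rows; each row shifts and turns the commanded pose from where the row before left it, along the tool's axes as they then stand; what a row does not reach is not made up. A row lasts 1/12 s, in which the tool goes at most 41.7 mm and 7.16 degrees, less where a joint would pass 70% of its speed; a pose out of reach is approached as far as the arm can. A call with a gripper value outside its range is refused whole. OPENING is the finger opening in mm, from 0 to 85.4, set as the call begins (- or left out, the last holds). The fingers move at their own pace and stop on an object; FORCE is the grip in N (left out, the last holds). Time passes only in rows, so rows that do not move let the fingers close. It gives the time, the measured TCP pose, the force, the opening and the grip force at its end, in the units of the state.
- ctrl.get_obs(): the state, without advancing time (a new reading comes with each control period).
- optics.get_image(name): name is "side" or "top"; returns (picture, depth): 400x640x3 uint8, red, green, blue; 400x640 float32, m along the optical axis (not along the pixel's ray), 0 where there is no reading.
- optics.camera_params(name): a dict with "mtx" (3x3 intrinsics, pixels), "k1" (the pictures are not rectified: a ray, as slopes to the right and down, at radius r is drawn at 1 + k1 r^2 times it, then the intrinsics apply), "extrinsics" (4x4, takes a point from camera to world coordinates). Camera axes: x right, y down, z forward; pixel columns grow to the right and rows downward; lengths in m; the calibration is good to about 2 mm. A picture is of the moment at which its call begins. camera_params takes no time and is no camera call.
- ctrl.finish_job(): hands the job in; it is judged then, once.
The state is a dict: "t": time; "q": joint angles; "dq": joint speeds; "effort": joint torques, N m; "tool_pos": TCP position; "tool_rot": TCP orientation; "contact_force": force on the tool from outside, world axes, zero at the start; "wrist_torque": the same for the moment, N m; "opening": finger opening in m; "grip_force": force on a finger pad.
Only numpy, scipy, OpenCV 4.12 (cv2) and the standard library are available. Lean on these libraries where they do the work, as an engineer would, in place of code of your own. Each camera call takes 0.05 s, during which the arm holds its last target. There are 200 camera calls.

## Working session

There is one attempt and no reset: what is moved stays moved. The work goes in short steps, Python scripts to look and compute and a shell command to move; the robot and the scene stay as the last step left them, time stands still between calls to the robot, and variables do not carry over. Pictures are saved under pics/ and viewed, at most 14 in all, crops included, and the job is handed in when it is done.

```bash
ls; mkdir -p pics
cat > h.py <<'E'
import numpy as np, cv2
from station import ctrl, optics
from scipy.spatial.transform import Rotation as R
def snap(name,fn):
    im,d=optics.get_image(name); cv2.imwrite(f'pics/{fn}.png',im[:,:,::-1]); np.savez(f'pics/{fn}.npz',im=im,d=d); return im,d
def ray(name,u,v):
    p=optics.camera_params(name);K=np.array(p['mtx']);E=np.array(p['extrinsics'])
    pts=cv2.undistortPoints(np.array([[[u,v]]],float),K,np.array([p['k1'],0,0,0],float))[0,0]
    return E[:3,3],E[:3,:3]@np.array([pts[0],pts[1],1])
def atz(name,u,v,z):
    o,r=ray(name,u,v); return (o+r*(z-o[2])/r[2])
def cloud(name,d):
    p=optics.camera_params(name);K=np.array(p['mtx']);E=np.array(p['extrinsics'])
    g=np.stack(np.meshgrid(np.arange(640),np.arange(400)),-1).reshape(-1,1,2).astype(float)
    n=cv2.undistortPoints(g,K,np.array([p['k1'],0,0,0],float))[:,0]
    P=np.c_[n,np.ones(len(n))]*d.reshape(-1,1)
    return (P@E[:3,:3].T+E[:3,3]).reshape(400,640,3)
E
python3 - <<'E'
from h import *
for n in('top','side'):
    snap(n,n+'0'); p=optics.camera_params(n); print(n,np.round(p['extrinsics'],3).tolist(),np.round(p['mtx'],1).tolist(),p['k1'])
o=ctrl.get_obs();print(o['t'],o['tool_pos'],R.from_rotvec(o['tool_rot']).as_matrix().round(3))
E
```

```text
pics
top [[0.01, -0.985, 0.171, 0.227], [-1.0, -0.012, -0.009, -0.041], [0.011, -0.171, -0.985, 1.582], [0.0, 0.0, 0.0, 1.0]] [[457.5, 0.0, 321.9], [0.0, 457.5, 196.3], [0.0, 0.0, 1.0]] 0.03492620914950765
side [[-0.987, -0.106, 0.122, 0.354], [-0.16, 0.531, -0.832, 0.996], [0.024, -0.841, -0.541, 0.739], [0.0, 0.0, 0.0, 1.0]] [[443.2, 0.0, 316.4], [0.0, 443.2, 195.0], [0.0, 0.0, 1.0]] -0.007725040324792958
0.1 [ 0.27325125 -0.56146955  0.23017985] [[ 0.899  0.438 -0.001]
 [ 0.438 -0.899  0.002]
 [ 0.    -0.002 -1.   ]]
```

View pics/top0.png

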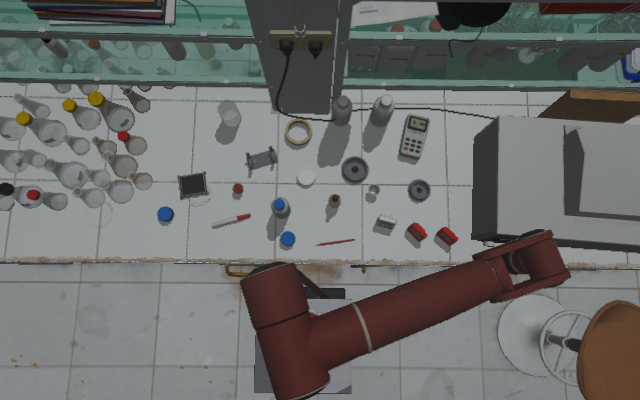

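View pics/side0.png

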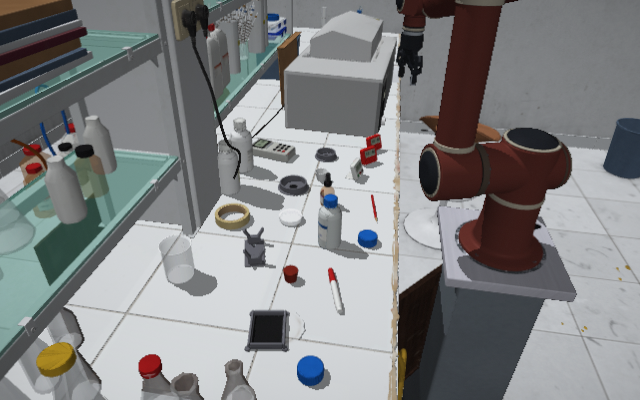

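The top view shows the bottle at about (281,207), dropper (335,200), white timer (386,221) and pen (231,220). It also shows the wide cup (355,169), narrow cup (419,190), tray (193,185) and pen rest (262,159). I'll enlarge these areas.

Run:
```python
from h import *
im=cv2.imread('pics/top0.png')
a=cv2.resize(im[140:240,160:300],None,fx=5.6,fy=5.6,interpolation=cv2.INTER_CUBIC);cv2.imwrite('pics/c1.png',a)
a=cv2.resize(im[140:240,310:450],None,fx=5.6,fy=5.6,interpolation=cv2.INTER_CUBIC);cv2.imwrite('pics/c2.png',a)
d=np.load('pics/top0.npz')['d'];C=cloud('top',d)
def rep(n,box,zl,zh):
    u0,u1,v0,v1=box;P=C[v0:v1,u0:u1].reshape(-1,3);P=P[(P[:,2]>zl)&(P[:,2]<zh)]
    r=cv2.minAreaRect(P[:,:2].astype(np.float32)*1000)
    print(n,len(P),'mean',P.mean(0).round(4),'mid',((P.max(0)+P.min(0))/2).round(4),'rect',np.round(r[0],1),np.round(r[1],1),round(r[2],1))
rep('bottlecap',(265,300,190,225),.125,.17)
rep('dropper top',(325,345,190,212),.09,.13)
rep('dropper',(325,345,190,212),.02,.13)
rep('timer',(374,400,210,232),.045,.075)
rep('timerall',(374,400,210,232),.015,.075)
rep('pen',(205,255,210,232),.006,.03)
rep('wide',(338,372,152,186),.014,.03)
rep('narrow',(405,433,177,204),.014,.03)
rep('tray',(174,212,168,203),.011,.025)
rep('rest',(242,282,142,178),.035,.06)
rep('restall',(242,282,142,178),.015,.06)
```

```text
bottlecap 102 mean [0.4509 0.0842 0.1424] mid [0.451  0.0843 0.1387] rect [451.   84.3] [32.2 33.9] 0.8
dropper top 14 mean [ 0.4803 -0.0961  0.1053] mid [ 0.4806 -0.0955  0.1047] rect [480.5 -95.5] [9.1 9.9] 4.0
dropper 131 mean [ 0.4777 -0.0955  0.0613] mid [ 0.4808 -0.0959  0.0662] rect [480.8 -95.9] [39.9 39.5] 43.3
timer 110 mean [ 0.4142 -0.272   0.0559] mid [ 0.4132 -0.2715  0.0569] rect [ 415.  -271.7] [61.5 19.6] 75.0
timerall 194 mean [ 0.4087 -0.2696  0.0449] mid [ 0.4093 -0.2698  0.0416] rect [ 409.6 -270.3] [61.5 30.6] 75.6
pen 232 mean [0.4128 0.2599 0.0118] mid [0.4123 0.262  0.0142] rect [412.1 262.3] [ 73.  168.9] 1.1
wide 115 mean [ 0.6001 -0.1689  0.0211] mid [ 0.599  -0.168   0.0216] rect [ 599. -168.] [83.2 81.1] 0.6
narrow 87 mean [ 0.5264 -0.3965  0.0207] mid [ 0.5273 -0.397   0.0215] rect [ 527.4 -396. ] [65.4 65.3] 54.4
tray 167 mean [0.5347 0.3969 0.0154] mid [0.53   0.401  0.0171] rect [523.  402.3] [101.  105.6] 9.2
rest 46 mean [0.6362 0.1624 0.0428] mid [0.6319 0.1628 0.0431] rect [632.5 161.5] [54.3 93.3] 16.6
restall 106 mean [0.6353 0.161  0.0324] mid [0.6319 0.1627 0.0332] rect [632.9 161.2] [54.3 93.8] 17.0
```

View pics/c1.png

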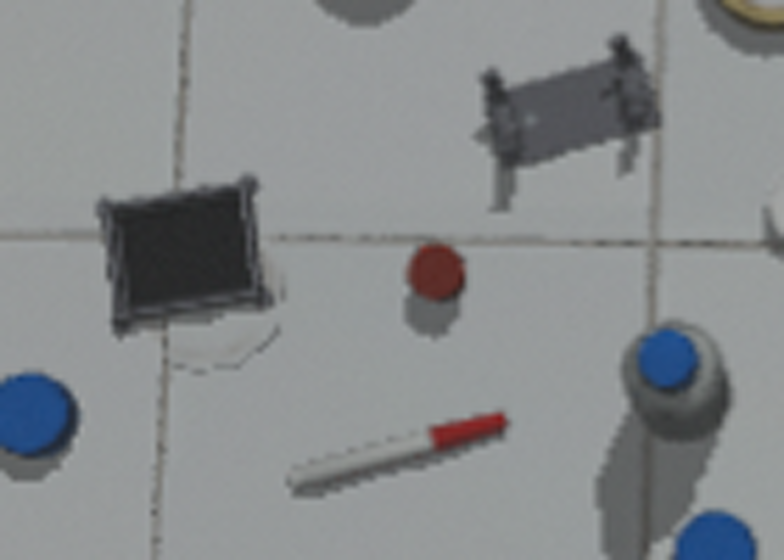

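View pics/c2.png

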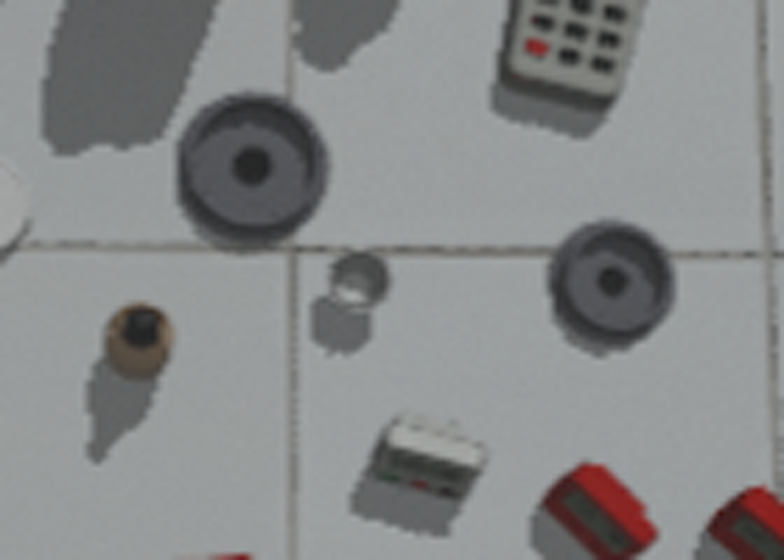

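The crops show the pen ends at crop (288,483) and (508,419), and the tray's rim corners at about (103,205), (250,183), (268,300) and (120,328). The rest's forks are at crop x≈505 and 632. The timer's display faces the robot, with a red lookalike to its right.

```bash
cat >> h.py <<'E'
def plan(*pts):
    """pts (x,y,z[,psi deg]) -> tool-frame shift mm after roll"""
    o=ctrl.get_obs();M=R.from_rotvec(o['tool_rot']).as_matrix();p=np.array(o['tool_pos'])
    print('t',round(o['t'],2),'at',p.round(4),'psi',np.degrees(np.arctan2(M[1,0],M[0,0])).round(2),'F',np.round(o['contact_force'],1),'q',np.round(o['q'],2))
    for t in pts:
        psi=np.degrees(np.arctan2(M[1,0],M[0,0])); dr=0
        if len(t)>3:
            dr=np.radians(psi-t[3]); M=M@R.from_rotvec([0,0,dr]).as_matrix()
        print('roll',round(dr,3),'txyz',(M.T@(np.array(t[:3])-p)*1000).round(1)); p=np.array(t[:3])
E
python3 - <<'E'
from h import *
c=lambda x,y,x0=160:(x0+x/5.6-.5+.5/5.6,140+y/5.6-.5+.5/5.6)
a=atz('top',*c(288,483),.008);b=atz('top',*c(508,419),.008);print('pen',(a+b)/2,np.linalg.norm(a-b),'yaw dir',np.degrees(np.arctan2(*(a-b)[1::-1])))
T=np.array([atz('top',*c(*p),.016) for p in[(103,205),(250,183),(268,300),(120,328)]])
print('tray',T.mean(0),np.diff(np.r_[T,T[:1]],axis=0).round(4))
z=np.load('pics/top0.npz');C=cloud('top',z['d']);P=C[142:178,242:282].reshape(-1,3);P=P[(P[:,2]>.026)]
k=P[:,1]>.161
print('forks',P[k].mean(0),P[~k].mean(0),cv2.fitEllipse is not None)
for s in(k,~k):
    print(np.round(P[s]*1000).astype(int).tolist())
P=C[210:232,374:400];w=P[...,2]>.045;print('timer');print(np.round(P[w]*1000).astype(int)[::2].tolist())
im=z['im'];s=C[...,2];
a=cv2.resize(im[206:236,368:408],None,fx=15,fy=15,interpolation=cv2.INTER_CUBIC);
b=cv2.resize(im[142:182,242:282],None,fx=11.25,fy=11.25,interpolation=cv2.INTER_CUBIC)[:450]
b=cv2.resize(b,(450,450));a=cv2.resize(a,(450*40//30//2*2-300,int((450*40//30//2*2-300)*.75)))
o=np.zeros((450,450+a.shape[1],3),np.uint8);o[:,:450]=b;o[:a.shape[0],450:]=a;print(a.shape);cv2.imwrite('pics/c3.png',o[:,:,::-1])
plan((.33,-.3,.22,26),(.451,.084,.19))
E
```

```text
pen [0.41361558 0.25851065 0.008     ] 0.13919975031837997 yaw dir 107.16165535446468
tray [0.53403368 0.3936822  0.016     ] [[ 0.0152 -0.0898  0.    ]
 [-0.0739 -0.015   0.    ]
 [-0.0186  0.0895  0.    ]
 [ 0.0773  0.0153  0.    ]]
forks [0.62347624 0.20110323 0.03853615] [0.55884247 0.0878492  0.36981059] True
[[645, 214, 37], [643, 209, 44], [643, 206, 44], [643, 203, 44], [639, 209, 45], [641, 206, 41], [641, 203, 41], [636, 209, 44], [637, 206, 41], [637, 203, 41], [638, 200, 39], [634, 210, 37], [634, 207, 38], [635, 203, 37], [634, 199, 41], [632, 207, 32], [633, 204, 31], [633, 201, 28], [629, 204, 31], [629, 201, 29], [619, 204, 28], [619, 197, 28], [607, 196, 32], [607, 192, 34], [603, 199, 37], [600, 193, 49], [600, 190, 47], [603, 189, 35], [597, 197, 45], [598, 194, 42], [597, 190, 46], [594, 197, 44], [594, 194, 42]]
[[670, 131, 42], [669, 127, 44], [670, 124, 42], [665, 134, 45], [664, 130, 50], [665, 127, 47], [666, 124, 46], [660, 130, 51], [663, 127, 42], [661, 123, 51], [227, -41, 1582], [661, 131, 36], [661, 128, 36], [659, 124, 42], [662, 121, 31], [656, 131, 3
[... 888 characters left out ...]
13, -256, 68], [414, -263, 60], [414, -270, 59], [415, -278, 54], [413, -283, 65], [414, -291, 56], [414, -297, 59], [411, -248, 50], [412, -258, 48], [410, -263, 59], [411, -270, 59], [410, -276, 65], [411, -284, 57], [410, -289, 66], [411, -297, 59], [408, -262, 46], [408, -268, 51], [408, -274, 55], [407, -280, 59], [407, -287, 58], [407, -293, 60], [408, -301, 52], [405, -279, 47], [405, -284, 52], [404, -290, 57], [405, -298, 53], [402, -285, 51], [401, -291, 54], [401, -297, 56], [398, -298, 50]]
(225, 300, 3)
t 0.1 at [ 0.2733 -0.5615  0.2302] psi 25.95 F [-0.1 -0.4  0.6] q [-1.24  0.05  1.61 -0.    1.48 -0.12]
roll -0.001 txyz [ 165.6 -210.1   10.6]
roll 0 txyz [ 277.1 -292.    30.6]
```

View pics/c3.png

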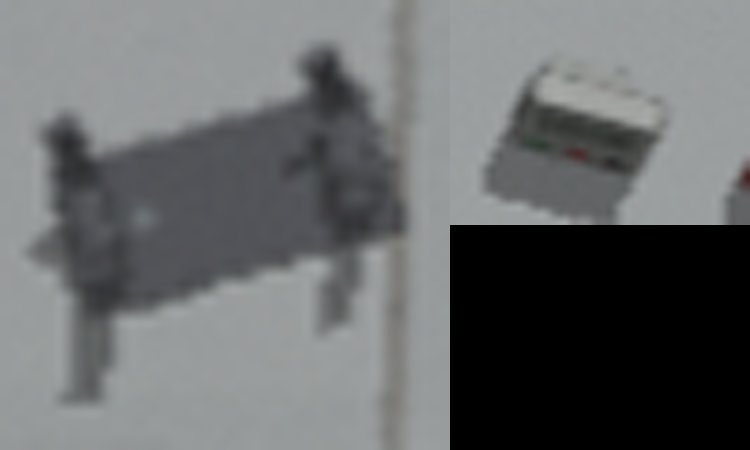

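Measurements, with angles as yaw (ψ is the heading of tool x):

| Thing | x, y (m) | Yaw |
|---|---|---|
| Bottle | .451, .084 | – |
| Dropper | .480, -.096 | – |
| Timer grip | .410, -.2705 | -16° |
| Pen | .4136, .2585 | 17° |
| Wide cup | .599, -.168 | – |
| Narrow cup | .527, -.397 | – |
| Tray | .534, .394 | 11° |
| Rest | .632, .161 | 17.5° |

I'll start with the bottle.

```bash
python3 -m handwheel '[{"tx":21,"ty":-26},{"tx":21,"ty":-26},{"tx":21,"ty":-26},{"tx":21,"ty":-26},{"tx":21,"ty":-26},{"tx":21,"ty":-26},{"tx":21,"ty":-26},{"tx":21,"ty":-26}]' 85 60
python3 -m handwheel '[{"tx":23,"ty":-24},{"tx":23,"ty":-24},{"tx":23,"ty":-24},{"tx":23,"ty":-24},{"tx":23,"ty":-24},{"tx":23,"ty":-24},{"tx":23,"ty":-24},{"tx":23,"ty":-24},{"tx":23,"ty":-24},{"tx":23,"ty":-24},{"tx":23,"ty":-24},{"tx":23,"ty":-24}]'
python3 -m handwheel '[{},{},{}]'
python3 -c "
from h import *
plan((.451,.084,.119))"
```

```text
t 0.1 at [ 0.2733 -0.5615  0.2302] psi 25.95 F [-0.1 -0.4  0.6] q [-1.24  0.05  1.61 -0.    1.48 -0.12]
roll 0 txyz [ 442.2 -502.4  112.2]$[0]: bad value
$[0]: bad value
$[0]: bad value
```

```bash
python3 -m handwheel '[{"tx":21,"ty":-26,"tz":0,"roll":0},{"tx":21,"ty":-26,"tz":0,"roll":0},{"tx":21,"ty":-26,"tz":0,"roll":0},{"tx":21,"ty":-26,"tz":0,"roll":0},{"tx":21,"ty":-26,"tz":0,"roll":0},{"tx":21,"ty":-26,"tz":0,"roll":0},{"tx":21,"ty":-26,"tz":0,"roll":0},{"tx":21,"ty":-26,"tz":0,"roll":0}]' 85 60
python3 -c "
from h import *
plan((.451,.084,.119))"
```

```text
t: 0.77
tool_pos: [0.3333, -0.2997, 0.2307]
tool_rot: [-3.061, -0.704, 0.0]
contact_force: [0.7, 0.2, 0.3]
opening: 0.0852
grip_force: 0.0
t 0.77 at [ 0.3333 -0.2997  0.2307] psi 25.91 F [0.7 0.2 0.3] q [-0.9  -0.39  2.01  0.    1.53  0.22]
roll 0 txyz [ 273.5 -293.6  111.9]
```

```bash
python3 -m handwheel '[{"tx":23,"ty":-24.5,"tz":3,"roll":0},{"tx":23,"ty":-24.5,"tz":3,"roll":0},{"tx":23,"ty":-24.5,"tz":3,"roll":0},{"tx":23,"ty":-24.5,"tz":3,"roll":0},{"tx":23,"ty":-24.5,"tz":3,"roll":0},{"tx":23,"ty":-24.5,"tz":3,"roll":0},{"tx":23,"ty":-24.5,"tz":3,"roll":0},{"tx":23,"ty":-24.5,"tz":3,"roll":0},{"tx":23,"ty":-24.5,"tz":3,"roll":0},{"tx":23,"ty":-24.5,"tz":3,"roll":0},{"tx":22,"ty":-24,"tz":3,"roll":0},{"tx":21.5,"ty":-24.5,"tz":3,"roll":0}]' >/dev/null
python3 -m handwheel '[{"tx":0,"ty":0,"tz":0,"roll":0},{"tx":0,"ty":0,"tz":0,"roll":0}]' 
python3 -c "
from h import *
plan((.451,.084,.119))"
```

```text
t: 1.93
tool_pos: [0.4505, 0.0834, 0.1945]
tool_rot: [-3.06, -0.711, 0.003]
contact_force: [-0.3, 0.7, 0.9]
opening: 0.085
grip_force: 0.0
t 1.93 at [0.4505 0.0834 0.1945] psi 26.14 F [-0.3  0.7  0.9] q [ 0.02 -0.34  2.03 -0.    1.46  1.14]
roll 0 txyz [ 0.8 -0.3 75.5]
```

```bash
python3 -m handwheel '[{"tx":0.5,"ty":0,"tz":15,"roll":0},{"tx":0,"ty":0,"tz":15,"roll":0},{"tx":0,"ty":0,"tz":15,"roll":0},{"tx":0,"ty":0,"tz":13,"roll":0},{"tx":0,"ty":0,"tz":8,"roll":0},{"tx":0,"ty":0,"tz":7,"roll":0},{"tx":0,"ty":0,"tz":5,"roll":0},{"tx":0,"ty":0,"tz":0,"roll":0}]' 
python3 -m handwheel '[{"tx":0,"ty":0,"tz":0,"roll":0},{"tx":0,"ty":0,"tz":0,"roll":0},{"tx":0,"ty":0,"tz":0,"roll":0},{"tx":0,"ty":0,"tz":0,"roll":0},{"tx":0,"ty":0,"tz":0,"roll":0},{"tx":0,"ty":0,"tz":0,"roll":0},{"tx":0,"ty":0,"tz":0,"roll":0},{"tx":0,"ty":0,"tz":0,"roll":0}]' 20 60
python3 -c "
from h import *
snap('side','s1');im=cv2.imread('pics/s1.png')[130:290,240:440];cv2.imwrite('pics/s1c.png',cv2.resize(im,None,fx=3.5,fy=3.5))"
```

```text
t: 2.6
tool_pos: [0.451, 0.0819, 0.1165]
tool_rot: [-3.062, -0.704, 0.002]
contact_force: [-0.5, -0.3, -1.0]
opening: 0.0849
grip_force: 0.0
t: 3.27
tool_pos: [0.4523, 0.0824, 0.1183]
tool_rot: [3.061, 0.705, 0.003]
contact_force: [0.6, -0.4, 4.8]
opening: 0.0333
grip_force: 60.0
```

View pics/s1c.png

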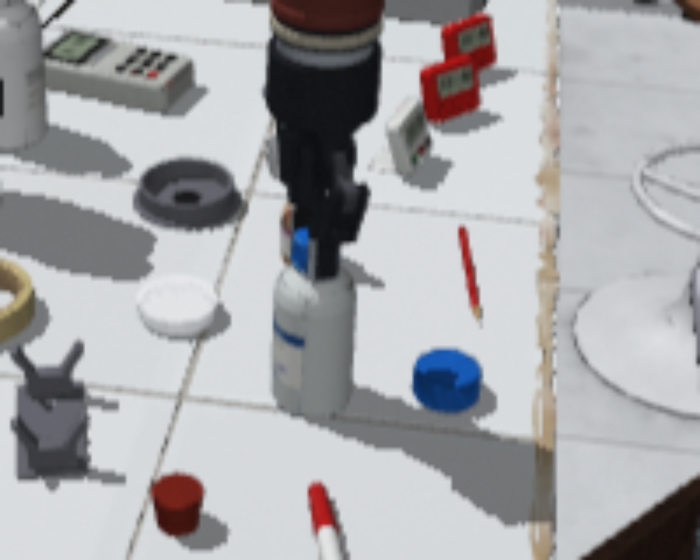

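The bottle is gripped by its blue cap, upright at crop (313,320). Next I lift it.

```bash
python3 -m handwheel '[{"tx":0,"ty":0,"tz":-4,"roll":0},{"tx":0,"ty":0,"tz":-8,"roll":0},{"tx":0,"ty":0,"tz":-12,"roll":0},{"tx":0,"ty":0,"tz":-12,"roll":0},{"tx":0,"ty":0,"tz":-10,"roll":0},{"tx":0,"ty":0,"tz":-4,"roll":0},{"tx":0,"ty":0,"tz":0,"roll":0}]' 
python3 -c "
from h import *
plan((.6,.03,.17),(.599,-.168,.17),(.599,-.168,.122))"
```

```text
t: 3.9
tool_pos: [0.4526, 0.0824, 0.1694]
tool_rot: [3.061, 0.705, 0.006]
contact_force: [0.9, -0.3, -2.5]
opening: 0.0333
grip_force: 59.9
t 3.9 at [0.4526 0.0824 0.1694] psi 25.94 F [ 0.9 -0.3 -2.5] q [ 0.02 -0.32  2.05  0.    1.4   1.14]
roll 0 txyz [109.7 111.6  -0. ]
roll 0 txyz [-87.5 177.6  -0. ]
roll 0 txyz [-0.2 -0.1 48. ]
```

```bash
python3 -m handwheel '[{"tx":7,"ty":7,"tz":0,"roll":0},{"tx":14,"ty":14,"tz":0,"roll":0},{"tx":18,"ty":18,"tz":0,"roll":0},{"tx":20,"ty":20,"tz":0,"roll":0},{"tx":20,"ty":20,"tz":0,"roll":0},{"tx":16,"ty":18,"tz":0,"roll":0},{"tx":10,"ty":10,"tz":0,"roll":0},{"tx":5,"ty":5,"tz":0,"roll":0}]' >/dev/null
python3 -m handwheel '[{"tx":-4,"ty":8,"tz":0,"roll":0},{"tx":-8,"ty":16,"tz":0,"roll":0},{"tx":-10,"ty":22,"tz":0,"roll":0},{"tx":-12,"ty":25,"tz":0,"roll":0},{"tx":-13,"ty":25,"tz":0,"roll":0},{"tx":-13,"ty":25,"tz":0,"roll":0},{"tx":-11,"ty":22,"tz":0,"roll":0},{"tx":-8,"ty":17,"tz":0,"roll":0},{"tx":-6,"ty":12,"tz":0,"roll":0},{"tx":-3,"ty":6,"tz":0,"roll":0},{"tx":0,"ty":0,"tz":0,"roll":0},{"tx":0,"ty":0,"tz":0,"roll":0}]'
python3 -c "
from h import *
plan((.599,-.168,.122))"
```

```text
t: 5.57
tool_pos: [0.5978, -0.1682, 0.167]
tool_rot: [-3.06, -0.705, 0.001]
contact_force: [1.2, -0.8, -3.2]
opening: 0.0334
grip_force: 60.2
t 5.57 at [ 0.5978 -0.1682  0.167 ] psi 25.95 F [ 1.2 -0.8 -3.2] q [-0.39  0.09  1.68  0.    1.37  0.72]
roll 0 txyz [ 1.2  0.4 45. ]
```

```bash
python3 -m handwheel '[{"tx":1,"ty":0,"tz":5,"roll":0},{"tx":0,"ty":0,"tz":8,"roll":0},{"tx":0,"ty":0,"tz":8,"roll":0},{"tx":0,"ty":0,"tz":7,"roll":0},{"tx":0,"ty":0,"tz":5,"roll":0},{"tx":0,"ty":0,"tz":3,"roll":0},{"tx":0,"ty":0,"tz":2,"roll":0},{"tx":0,"ty":0,"tz":1,"roll":0},{"tx":0,"ty":0,"tz":0,"roll":0}]'
python3 -m handwheel '[{"tx":0,"ty":0,"tz":1,"roll":0},{"tx":0,"ty":0,"tz":1,"roll":0},{"tx":0,"ty":0,"tz":1,"roll":0},{"tx":0,"ty":0,"tz":0,"roll":0}]'
python3 -m handwheel '[{"tx":0,"ty":0,"tz":1,"roll":0},{"tx":0,"ty":0,"tz":0.5,"roll":0},{"tx":0,"ty":0,"tz":0,"roll":0}]'
```

```text
t: 6.32
tool_pos: [0.5991, -0.1684, 0.1283]
tool_rot: [3.061, 0.705, 0.0]
contact_force: [-0.9, -0.0, -2.6]
opening: 0.0332
grip_force: 60.2
t: 6.65
tool_pos: [0.599, -0.1684, 0.1252]
tool_rot: [-3.061, -0.705, 0.0]
contact_force: [-0.3, -0.4, -3.1]
opening: 0.0331
grip_force: 60.2
t: 6.9
tool_pos: [0.5989, -0.1683, 0.1236]
tool_rot: [-3.061, -0.705, 0.0]
contact_force: [0.2, -0.5, -3.6]
opening: 0.033
grip_force: 60.2
```

```bash
python3 -m handwheel '[{"tx":0,"ty":0,"tz":1,"roll":0},{"tx":0,"ty":0,"tz":0.5,"roll":0},{"tx":0,"ty":0,"tz":0,"roll":0}]'
python3 -m handwheel '[{"tx":0,"ty":0,"tz":0.5,"roll":0},{"tx":0,"ty":0,"tz":0.5,"roll":0},{"tx":0,"ty":0,"tz":0,"roll":0}]'
```

```text
t: 7.15
tool_pos: [0.5991, -0.1684, 0.1224]
tool_rot: [3.061, 0.705, 0.0]
contact_force: [-0.8, 0.4, -1.9]
opening: 0.0333
grip_force: 60.4
t: 7.4
tool_pos: [0.5994, -0.1684, 0.1223]
tool_rot: [3.061, 0.705, 0.001]
contact_force: [-1.3, 1.6, 3.7]
opening: 0.0335
grip_force: 60.8
```

Contact with the cup floor. I release and raise the tool.

```bash
python3 -m handwheel '[{"tx":0,"ty":0,"tz":0,"roll":0},{"tx":0,"ty":0,"tz":0,"roll":0},{"tx":0,"ty":0,"tz":0,"roll":0},{"tx":0,"ty":0,"tz":0,"roll":0},{"tx":0,"ty":0,"tz":0,"roll":0},{"tx":0,"ty":0,"tz":0,"roll":0}]' 80
python3 -m handwheel '[{"tx":0,"ty":0,"tz":-8,"roll":0},{"tx":0,"ty":0,"tz":-15,"roll":0},{"tx":0,"ty":0,"tz":-20,"roll":0},{"tx":0,"ty":0,"tz":-15,"roll":0},{"tx":0,"ty":0,"tz":-8,"roll":0},{"tx":0,"ty":0,"tz":0,"roll":0}]' 
python3 -c "
from h import *
plan((.48,-.096,.188),(.48,-.096,.036))"
```

```text
t: 7.9
tool_pos: [0.599, -0.1684, 0.1213]
tool_rot: [3.061, 0.705, 0.0]
contact_force: [-0.1, -0.5, 0.0]
opening: 0.08
grip_force: 0.0
t: 8.4
tool_pos: [0.6005, -0.1689, 0.1906]
tool_rot: [3.058, 0.705, 0.007]
contact_force: [0.2, 0.4, 0.2]
opening: 0.0801
grip_force: 0.0
t 8.4 at [ 0.6005 -0.1689  0.1906] psi 25.95 F [0.2 0.4 0.2] q [-0.39  0.07  1.66  0.    1.4   0.72]
roll 0 txyz [ -76.4 -118.3    1.9]
roll 0 txyz [ -0.5  -0.6 152. ]
```

```bash
python3 -m handwheel '[{"tx":-5,"ty":-8,"tz":0,"roll":0},{"tx":-12,"ty":-18,"tz":0,"roll":0},{"tx":-18,"ty":-28,"tz":0,"roll":0},{"tx":-19,"ty":-29,"tz":0,"roll":0},{"tx":-13,"ty":-20,"tz":0,"roll":0},{"tx":-7,"ty":-11,"tz":0,"roll":0},{"tx":-2,"ty":-4,"tz":0,"roll":0},{"tx":0,"ty":0,"tz":0,"roll":0}]' 
python3 -m handwheel '[{"tx":0,"ty":0,"tz":12,"roll":0},{"tx":0,"ty":0,"tz":15,"roll":0},{"tx":0,"ty":0,"tz":15,"roll":0},{"tx":0,"ty":0,"tz":15,"roll":0},{"tx":0,"ty":0,"tz":15,"roll":0},{"tx":0,"ty":0,"tz":10,"roll":0},{"tx":0,"ty":0,"tz":0,"roll":0}]' 
python3 -c "
from h import *
plan((.48,-.0958,.038))"
```

```text
t: 9.07
tool_pos: [0.4777, -0.0947, 0.186]
tool_rot: [-3.06, -0.706, 0.002]
contact_force: [0.5, -1.1, -0.3]
opening: 0.0804
grip_force: 0.0
t: 9.65
tool_pos: [0.4774, -0.0952, 0.1016]
tool_rot: [-3.058, -0.704, 0.008]
contact_force: [-1.5, 0.5, 0.0]
opening: 0.08
grip_force: 0.0
t 9.65 at [ 0.4774 -0.0952  0.1016] psi 25.92 F [-1.5  0.5  0. ] q [-0.35 -0.16  2.04 -0.    1.27  0.77]
roll 0 txyz [ 2.4  2.  63.6]
```

```bash
python3 -m handwheel '[{"tx":2.5,"ty":1.5,"tz":8,"roll":0},{"tx":0,"ty":0,"tz":13,"roll":0},{"tx":0,"ty":0,"tz":13,"roll":0},{"tx":0,"ty":0,"tz":10,"roll":0},{"tx":0,"ty":0,"tz":7,"roll":0},{"tx":0,"ty":0,"tz":5,"roll":0},{"tx":0,"ty":0,"tz":4,"roll":0},{"tx":0,"ty":0,"tz":2,"roll":0},{"tx":0,"ty":0,"tz":0,"roll":0}]' 
python3 -m handwheel '[{"tx":0,"ty":0,"tz":0,"roll":0},{"tx":0,"ty":0,"tz":0,"roll":0},{"tx":0,"ty":0,"tz":0,"roll":0},{"tx":0,"ty":0,"tz":0,"roll":0},{"tx":0,"ty":0,"tz":0,"roll":0},{"tx":0,"ty":0,"tz":0,"roll":0},{"tx":0,"ty":0,"tz":0,"roll":0}]' 30 35
python3 -c "
from h import *
plan((.527,-.397,.10),(.527,-.397,.04))"
```

```text
t: 10.4
tool_pos: [0.482, -0.0958, 0.0432]
tool_rot: [-3.061, -0.705, 0.0]
contact_force: [0.2, -0.5, 0.1]
opening: 0.08
grip_force: 0.0
t: 10.98
tool_pos: [0.4827, -0.096, 0.0442]
tool_rot: [3.061, 0.705, 0.002]
contact_force: [-0.1, -0.4, 5.4]
opening: 0.0383
grip_force: 35.0
t 10.98 at [ 0.4827 -0.096   0.0442] psi 25.94 F [-0.1 -0.4  5.4] q [-0.35 -0.07  2.07  0.    1.14  0.77]
roll 0 txyz [-91.7 290.1 -55.6]
roll 0 txyz [-0.1 -0.1 60. ]
```

The grip sits too high, with an opening of 38 mm on a 42 mm body. I'll regrip about 6 mm lower.

```bash
python3 -m handwheel '[{"tx":0,"ty":0,"tz":0,"roll":0},{"tx":0,"ty":0,"tz":0,"roll":0},{"tx":0,"ty":0,"tz":0,"roll":0},{"tx":0,"ty":0,"tz":0,"roll":0},{"tx":0,"ty":0,"tz":2,"roll":0},{"tx":0,"ty":0,"tz":2,"roll":0},{"tx":0,"ty":0,"tz":2,"roll":0},{"tx":0,"ty":0,"tz":0,"roll":0}]' 75
python3 -m handwheel '[{"tx":0,"ty":0,"tz":0,"roll":0},{"tx":0,"ty":0,"tz":0,"roll":0},{"tx":0,"ty":0,"tz":0,"roll":0},{"tx":0,"ty":0,"tz":0,"roll":0},{"tx":0,"ty":0,"tz":0,"roll":0},{"tx":0,"ty":0,"tz":0,"roll":0},{"tx":0,"ty":0,"tz":0,"roll":0}]' 30 35
```

```text
t: 11.65
tool_pos: [0.4814, -0.0956, 0.0365]
tool_rot: [-3.061, -0.705, 0.002]
contact_force: [-0.2, 0.2, -0.6]
opening: 0.075
grip_force: 0.0
t: 12.23
tool_pos: [0.4824, -0.0959, 0.0378]
tool_rot: [3.061, 0.705, 0.001]
contact_force: [-0.3, -0.3, 2.7]
opening: 0.0395
grip_force: 35.4
```

```bash
python3 -m handwheel '[{"tx":0,"ty":0,"tz":-3,"roll":0},{"tx":0,"ty":0,"tz":-7,"roll":0},{"tx":0,"ty":0,"tz":-12,"roll":0},{"tx":0,"ty":0,"tz":-14,"roll":0},{"tx":0,"ty":0,"tz":-14,"roll":0},{"tx":0,"ty":0,"tz":-12,"roll":0},{"tx":0,"ty":0,"tz":-6,"roll":0},{"tx":0,"ty":0,"tz":-2,"roll":0}]' 
python3 -m handwheel '[{"tx":-3,"ty":10,"tz":0,"roll":0},{"tx":-6,"ty":20,"tz":0,"roll":0},{"tx":-10,"ty":32,"tz":0,"roll":0},{"tx":-11,"ty":34,"tz":0,"roll":0},{"tx":-11,"ty":34,"tz":0,"roll":0},{"tx":-11,"ty":34,"tz":0,"roll":0},{"tx":-11,"ty":34,"tz":0,"roll":0},{"tx":-11,"ty":34,"tz":0,"roll":0},{"tx":-9,"ty":30,"tz":0,"roll":0},{"tx":-6,"ty":18,"tz":0,"roll":0},{"tx":-3,"ty":9,"tz":0,"roll":0},{"tx":0,"ty":0,"tz":0,"roll":0}]'
python3 -m handwheel '[{"tx":0,"ty":0,"tz":0,"roll":0},{"tx":0,"ty":0,"tz":0,"roll":0}]'
python3 -c "
from h import *
plan((.527,-.397,.042))
snap('side','s2');im=cv2.imread('pics/s2.png')[100:220,260:410];cv2.imwrite('pics/s2c.png',cv2.resize(im,None,fx=4.5,fy=4.5))"
```

```text
t: 12.9
tool_pos: [0.4829, -0.0961, 0.1093]
tool_rot: [3.06, 0.705, 0.004]
contact_force: [-0.3, -0.4, 0.4]
opening: 0.0395
grip_force: 35.4
t: 13.9
tool_pos: [0.5249, -0.3978, 0.106]
tool_rot: [-3.061, -0.701, 0.002]
contact_force: [-0.0, -0.6, -0.7]
opening: 0.0392
grip_force: 35.6
t: 14.07
tool_pos: [0.5253, -0.3945, 0.1065]
tool_rot: [-3.059, -0.706, 0.001]
contact_force: [0.5, 1.4, -1.6]
opening: 0.0397
grip_force: 35.6
t 14.07 at [ 0.5253 -0.3945  0.1065] psi 25.99 F [ 0.5  1.4 -1.6] q [-0.76  0.23  1.63  0.    1.28  0.36]
roll 0 txyz [ 0.5  3.1 64.5]
```

View pics/s2c.png

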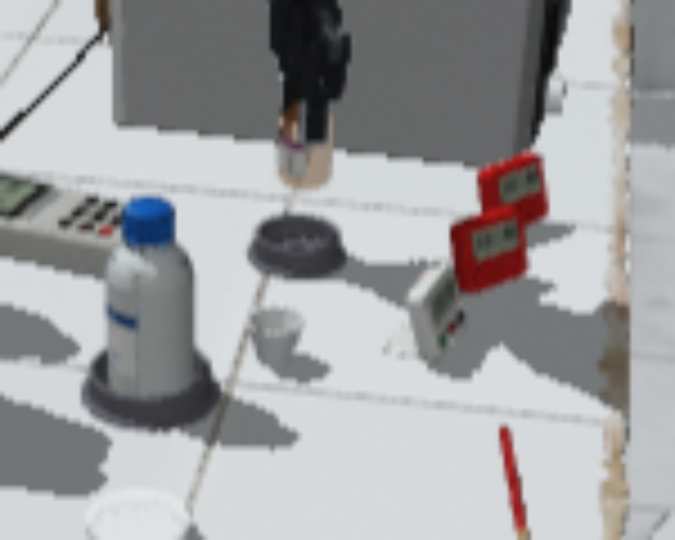

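The bottle stands in the wide cup at crop (150,310), and the dropper hangs upright over the narrow cup. I'll lower it now.

```bash
python3 -m handwheel '[{"tx":0.5,"ty":2,"tz":5,"roll":0},{"tx":0,"ty":0,"tz":10,"roll":0},{"tx":0,"ty":0,"tz":12,"roll":0},{"tx":0,"ty":0,"tz":12,"roll":0},{"tx":0,"ty":0,"tz":9,"roll":0},{"tx":0,"ty":0,"tz":5,"roll":0},{"tx":0,"ty":0,"tz":3,"roll":0},{"tx":0,"ty":0,"tz":1,"roll":0},{"tx":0,"ty":0,"tz":0,"roll":0}]'
python3 -m handwheel '[{"tx":0,"ty":0,"tz":1,"roll":0},{"tx":0,"ty":0,"tz":1,"roll":0},{"tx":0,"ty":0,"tz":1,"roll":0},{"tx":0,"ty":0,"tz":0,"roll":0}]'
python3 -m handwheel '[{"tx":0,"ty":0,"tz":1,"roll":0},{"tx":0,"ty":0,"tz":0.5,"roll":0},{"tx":0,"ty":0,"tz":0,"roll":0}]'
```

```text
t: 14.87
tool_pos: [0.5271, -0.3976, 0.0502]
tool_rot: [-3.061, -0.705, 0.0]
contact_force: [0.2, -0.2, -1.3]
opening: 0.0393
grip_force: 35.6
t: 15.2
tool_pos: [0.527, -0.3976, 0.0475]
tool_rot: [3.061, 0.705, 0.0]
contact_force: [-0.1, -0.0, -1.6]
opening: 0.0394
grip_force: 35.6
t: 15.45
tool_pos: [0.5269, -0.3974, 0.0457]
tool_rot: [-3.061, -0.705, 0.0]
contact_force: [-0.1, 0.1, -0.7]
opening: 0.0395
grip_force: 35.6
```

```bash
python3 -m handwheel '[{"tx":0,"ty":0,"tz":1,"roll":0},{"tx":0,"ty":0,"tz":1,"roll":0},{"tx":0,"ty":0,"tz":0,"roll":0}]'
python3 -m handwheel '[{"tx":0,"ty":0,"tz":1,"roll":0},{"tx":0,"ty":0,"tz":0.5,"roll":0},{"tx":0,"ty":0,"tz":0,"roll":0}]'
python3 -m handwheel '[{"tx":0,"ty":0,"tz":0.5,"roll":0},{"tx":0,"ty":0,"tz":0,"roll":0}]'
```

```text
t: 15.7
tool_pos: [0.5269, -0.3974, 0.0435]
tool_rot: [-3.061, -0.705, 0.0]
contact_force: [-0.1, 0.2, -1.9]
opening: 0.0394
grip_force: 35.6
t: 15.95
tool_pos: [0.5269, -0.3974, 0.0421]
tool_rot: [-3.061, -0.705, 0.0]
contact_force: [0.1, -0.8, -1.9]
opening: 0.0393
grip_force: 35.6
t: 16.12
tool_pos: [0.5271, -0.3975, 0.0419]
tool_rot: [3.061, 0.705, 0.0]
contact_force: [0.3, -0.1, -1.5]
opening: 0.0396
grip_force: 35.6
```

```bash
python3 -m handwheel '[{"tx":0,"ty":0,"tz":0.5,"roll":0},{"tx":0,"ty":0,"tz":0.5,"roll":0},{"tx":0,"ty":0,"tz":0,"roll":0}]'
python3 -m handwheel '[{"tx":0,"ty":0,"tz":0.5,"roll":0},{"tx":0,"ty":0,"tz":0,"roll":0}]'
```

```text
t: 16.37
tool_pos: [0.5273, -0.3976, 0.0417]
tool_rot: [3.061, 0.705, 0.001]
contact_force: [-0.2, 1.6, 4.9]
opening: 0.0394
grip_force: 36.0
t: 16.53
tool_pos: [0.5274, -0.3976, 0.0417]
tool_rot: [3.061, 0.705, 0.001]
contact_force: [-1.4, 2.8, 7.3]
opening: 0.0395
grip_force: 36.2
```

It is down on the floor. I release, rise, and turn for the timer.

```bash
python3 -m handwheel '[{"tx":0,"ty":0,"tz":-0.5,"roll":0},{"tx":0,"ty":0,"tz":0,"roll":0},{"tx":0,"ty":0,"tz":0,"roll":0},{"tx":0,"ty":0,"tz":0,"roll":0},{"tx":0,"ty":0,"tz":0,"roll":0},{"tx":0,"ty":0,"tz":0,"roll":0}]' 75
python3 -m handwheel '[{"tx":0,"ty":0,"tz":-6,"roll":0},{"tx":0,"ty":0,"tz":-12,"roll":0},{"tx":0,"ty":0,"tz":-18,"roll":0},{"tx":0,"ty":0,"tz":-18,"roll":0},{"tx":0,"ty":0,"tz":-18,"roll":0},{"tx":0,"ty":0,"tz":-18,"roll":0},{"tx":0,"ty":0,"tz":-10,"roll":0},{"tx":0,"ty":0,"tz":0,"roll":0}]' 85
python3 -m handwheel '[{"tx":0,"ty":0,"tz":0,"roll":-0.12},{"tx":0,"ty":0,"tz":0,"roll":-0.12},{"tx":0,"ty":0,"tz":0,"roll":-0.12},{"tx":0,"ty":0,"tz":0,"roll":-0.12},{"tx":0,"ty":0,"tz":0,"roll":-0.12},{"tx":0,"ty":0,"tz":0,"roll":-0.12},{"tx":0,"ty":0,"tz":0,"roll":-0.12},{"tx":0,"ty":0,"tz":0,"roll":0}]'
python3 -c "
from h import *
plan((.410,-.2705,.11),(.410,-.2705,.021))"
```

```text
t: 17.03
tool_pos: [0.5269, -0.3974, 0.0405]
tool_rot: [-3.061, -0.705, 0.0]
contact_force: [-0.2, -0.8, 0.0]
opening: 0.075
grip_force: 0.0
t: 17.7
tool_pos: [0.5287, -0.399, 0.1456]
tool_rot: [3.056, 0.704, 0.006]
contact_force: [-0.7, -1.2, 0.5]
opening: 0.0851
grip_force: 0.0
t: 18.37
tool_pos: [0.5265, -0.3971, 0.1396]
tool_rot: [-2.505, -1.893, 0.001]
contact_force: [-0.7, -0.2, -0.1]
opening: 0.0852
grip_force: 0.0
t 18.37 at [ 0.5265 -0.3971  0.1396] psi 74.18 F [-0.7 -0.2 -0.1] q [-0.76  0.2   1.61 -0.    1.33 -0.48]
roll 0 txyz [  90.  -146.6   29.9]
roll 0 txyz [-0.1  0.1 89. ]
```

```bash
python3 -m handwheel '[{"tx":4,"ty":-7,"tz":0,"roll":0},{"tx":10,"ty":-16,"tz":0,"roll":0},{"tx":16,"ty":-26,"tz":0,"roll":0},{"tx":18,"ty":-30,"tz":0,"roll":0},{"tx":18,"ty":-29,"tz":0,"roll":0},{"tx":13,"ty":-21,"tz":0,"roll":0},{"tx":8,"ty":-13,"tz":0,"roll":0},{"tx":3,"ty":-5,"tz":0,"roll":0},{"tx":0,"ty":0,"tz":0,"roll":0}]' >/dev/null
python3 -m handwheel '[{"tx":0,"ty":0,"tz":8,"roll":0},{"tx":0,"ty":0,"tz":15,"roll":0},{"tx":0,"ty":0,"tz":18,"roll":0},{"tx":0,"ty":0,"tz":12,"roll":0},{"tx":0,"ty":0,"tz":6,"roll":0},{"tx":0,"ty":0,"tz":0,"roll":0}]' 
python3 -c "
from h import *
plan((.410,-.2705,.022))"
```

```text
t: 19.62
tool_pos: [0.4095, -0.2701, 0.0795]
tool_rot: [-2.505, -1.889, 0.001]
contact_force: [-0.1, -0.0, -0.1]
opening: 0.0851
grip_force: 0.0
t 19.62 at [ 0.4095 -0.2701  0.0795] psi 74.04 F [-0.1 -0.  -0.1] q [-0.73 -0.12  2.05 -0.    1.22 -0.46]
roll 0 txyz [-0.4  0.8 57.5]
```

```bash
python3 -m handwheel '[{"tx":0,"ty":0.5,"tz":8,"roll":0},{"tx":0,"ty":0,"tz":12,"roll":0},{"tx":0,"ty":0,"tz":13,"roll":0},{"tx":0,"ty":0,"tz":11,"roll":0},{"tx":0,"ty":0,"tz":8,"roll":0},{"tx":0,"ty":0,"tz":4,"roll":0},{"tx":0,"ty":0,"tz":1.5,"roll":0},{"tx":0,"ty":0,"tz":0,"roll":0}]'
python3 -m handwheel '[{"tx":0,"ty":0,"tz":0,"roll":0},{"tx":0,"ty":0,"tz":0,"roll":0},{"tx":0,"ty":0,"tz":0,"roll":0},{"tx":0,"ty":0,"tz":0,"roll":0},{"tx":0,"ty":0,"tz":0,"roll":0},{"tx":0,"ty":0,"tz":0,"roll":0},{"tx":0,"ty":0,"tz":0,"roll":0},{"tx":0,"ty":0,"tz":0,"roll":0}]' 20 25
python3 -c "
from h import *
plan()
snap('side','s3');im=cv2.imread('pics/s3.png')[100:220,280:430];cv2.imwrite('pics/s3c.png',cv2.resize(im,None,fx=4.5,fy=4.5))"
```

```text
t: 20.28
tool_pos: [0.4108, -0.2707, 0.0241]
tool_rot: [-2.507, -1.892, 0.0]
contact_force: [0.2, -0.4, 0.2]
opening: 0.0848
grip_force: 0.0
t: 20.95
tool_pos: [0.4113, -0.2711, 0.0249]
tool_rot: [2.507, 1.892, 0.0]
contact_force: [-0.8, 0.3, 3.8]
opening: 0.0317
grip_force: 26.1
t 20.95 at [ 0.4113 -0.2711  0.0249] psi 74.07 F [-0.8  0.3  3.8] q [-0.73 -0.04  2.07  0.    1.1  -0.46]
```

View pics/s3c.png

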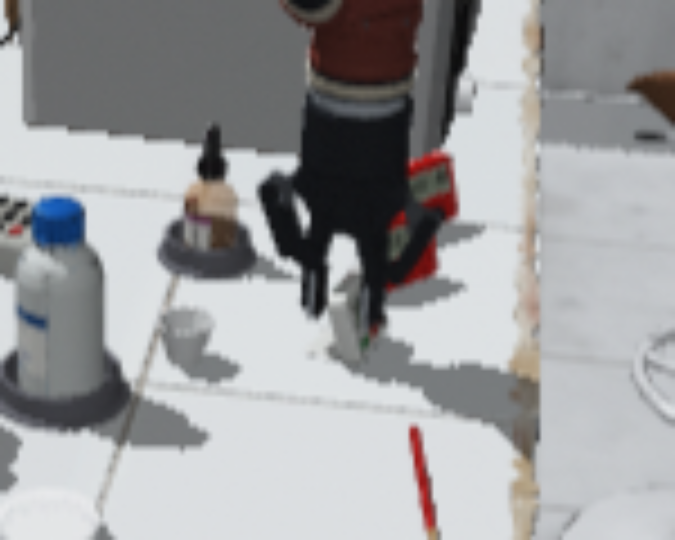

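The timer is gripped at crop (350,325), and the dropper stands in the narrow cup at (212,220). I lift, turn, and carry it to the tray.

```bash
python3 -m handwheel '[{"tx":0,"ty":0,"tz":-3,"roll":0},{"tx":0,"ty":0,"tz":-8,"roll":0},{"tx":0,"ty":0,"tz":-14,"roll":0},{"tx":0,"ty":0,"tz":-18,"roll":0},{"tx":0,"ty":0,"tz":-18,"roll":0},{"tx":0,"ty":0,"tz":-14,"roll":0},{"tx":0,"ty":0,"tz":-6,"roll":0},{"tx":0,"ty":0,"tz":0,"roll":0}]'
python3 -m handwheel '[{"tx":0,"ty":0,"tz":0,"roll":-0.03},{"tx":0,"ty":0,"tz":0,"roll":-0.07},{"tx":0,"ty":0,"tz":0,"roll":-0.09},{"tx":0,"ty":0,"tz":0,"roll":-0.09},{"tx":0,"ty":0,"tz":0,"roll":-0.09},{"tx":0,"ty":0,"tz":0,"roll":-0.07},{"tx":0,"ty":0,"tz":0,"roll":-0.03},{"tx":0,"ty":0,"tz":0,"roll":0}]'
python3 -c "
from h import *
plan((.537,.3946,.105),(.537,.3946,.03))
snap('side','s4');im=cv2.imread('pics/s4.png')[100:220,280:430];cv2.imwrite('pics/s4c.png',cv2.resize(im,None,fx=4.5,fy=4.5))"
```

```text
t: 21.67
tool_pos: [0.4116, -0.2714, 0.1071]
tool_rot: [2.505, 1.89, 0.001]
contact_force: [0.5, -0.1, -0.7]
opening: 0.0319
grip_force: 25.5
t: 22.33
tool_pos: [0.41, -0.27, 0.1038]
tool_rot: [-1.996, -2.422, -0.0]
contact_force: [0.2, -1.2, -0.6]
opening: 0.0318
grip_force: 25.5
t 22.33 at [ 0.41   -0.27    0.1038] psi 101.02 F [ 0.2 -1.2 -0.6] q [-0.73 -0.16  2.03 -0.    1.27 -0.93]
roll 0 txyz [ 6.281e+02  2.518e+02 -3.000e-01]
roll 0 txyz [-0.2  0.1 75. ]
```

View pics/s4c.png

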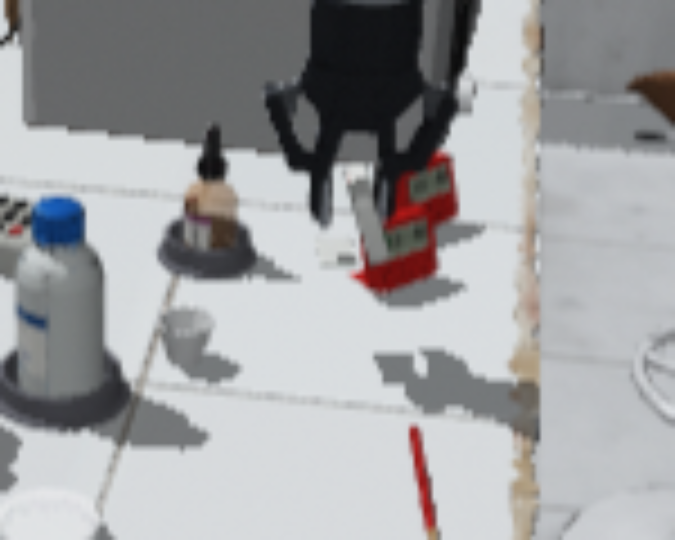

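The timer hangs squarely between the fingers, with its rear foot visible at crop (338,245). I carry it across.

```bash
python3 -m handwheel '[{"tx":8,"ty":3,"tz":0,"roll":0},{"tx":16,"ty":6,"tz":0,"roll":0},{"tx":24,"ty":10,"tz":0,"roll":0},{"tx":30,"ty":12,"tz":0,"roll":0},{"tx":34,"ty":14,"tz":0,"roll":0},{"tx":34,"ty":14,"tz":0,"roll":0},{"tx":34,"ty":14,"tz":0,"roll":0},{"tx":34,"ty":14,"tz":0,"roll":0},{"tx":34,"ty":14,"tz":0,"roll":0},{"tx":34,"ty":14,"tz":0,"roll":0},{"tx":34,"ty":14,"tz":0,"roll":0},{"tx":34,"ty":14,"tz":0,"roll":0}]'
python3 -m handwheel '[{"tx":34,"ty":14,"tz":0,"roll":0},{"tx":34,"ty":14,"tz":0,"roll":0},{"tx":34,"ty":14,"tz":0,"roll":0},{"tx":34,"ty":14,"tz":0,"roll":0},{"tx":34,"ty":13,"tz":0,"roll":0},{"tx":34,"ty":13,"tz":0,"roll":0},{"tx":28,"ty":11,"tz":0,"roll":0},{"tx":20,"ty":8,"tz":0,"roll":0},{"tx":14,"ty":5,"tz":0,"roll":0},{"tx":8,"ty":2,"tz":0,"roll":0},{"tx":4,"ty":1,"tz":0,"roll":0},{"tx":0,"ty":0,"tz":0,"roll":0}]' >/dev/null
python3 -m handwheel '[{"tx":0,"ty":0,"tz":0,"roll":0},{"tx":0,"ty":0,"tz":0,"roll":0},{"tx":0,"ty":0,"tz":0,"roll":0}]'
python3 -c "
from h import *
plan((.537,.3946,.03,101))"
```

```text
t: 23.38
tool_pos: [0.4838, 0.1025, 0.1051]
tool_rot: [-1.998, -2.424, 0.0]
contact_force: [0.8, -0.6, 0.0]
opening: 0.0316
grip_force: 25.5
t: 24.63
tool_pos: [0.5384, 0.3929, 0.1053]
tool_rot: [2.0, 2.423, -0.0]
contact_force: [-0.3, 0.2, 0.2]
opening: 0.0319
grip_force: 25.5
t 24.63 at [0.5384 0.3929 0.1053] psi 100.94 F [-0.3  0.2  0.2] q [ 0.52  0.25  1.61 -0.    1.28  0.33]
roll -0.001 txyz [ 1.9 -1.  75.3]
```

```bash
python3 -m handwheel '[{"tx":2,"ty":-1,"tz":5,"roll":0},{"tx":0,"ty":0,"tz":12,"roll":0},{"tx":0,"ty":0,"tz":15,"roll":0},{"tx":0,"ty":0,"tz":14,"roll":0},{"tx":0,"ty":0,"tz":10,"roll":0},{"tx":0,"ty":0,"tz":6,"roll":0},{"tx":0,"ty":0,"tz":4,"roll":0},{"tx":0,"ty":0,"tz":2,"roll":0},{"tx":0,"ty":0,"tz":1,"roll":0},{"tx":0,"ty":0,"tz":0,"roll":0}]'
python3 -m handwheel '[{"tx":0,"ty":0,"tz":1,"roll":0},{"tx":0,"ty":0,"tz":1,"roll":0},{"tx":0,"ty":0,"tz":1,"roll":0},{"tx":0,"ty":0,"tz":0,"roll":0}]'
python3 -m handwheel '[{"tx":0,"ty":0,"tz":1,"roll":0},{"tx":0,"ty":0,"tz":0.5,"roll":0},{"tx":0,"ty":0,"tz":0,"roll":0}]'
python3 -c "
from h import *
plan()
snap('side','s5');im=cv2.imread('pics/s5.png')[240:370,180:360];cv2.imwrite('pics/s5c.png',cv2.resize(im,None,fx=4,fy=4))"
```

```text
t: 25.47
tool_pos: [0.5374, 0.3958, 0.0367]
tool_rot: [1.998, 2.424, 0.001]
contact_force: [-0.3, 0.6, -0.4]
opening: 0.0317
grip_force: 25.5
t: 25.8
tool_pos: [0.537, 0.3956, 0.0334]
tool_rot: [1.998, 2.424, 0.0]
contact_force: [-0.4, -0.1, -0.1]
opening: 0.0318
grip_force: 25.5
t: 26.05
tool_pos: [0.5369, 0.3955, 0.0316]
tool_rot: [-1.998, -2.424, 0.0]
contact_force: [-0.1, 0.2, -0.8]
opening: 0.0318
grip_force: 25.5
t 26.05 at [0.5369 0.3955 0.0316] psi 101.0 F [-0.1  0.2 -0.8] q [ 0.52  0.34  1.64 -0.    1.16  0.33]
```

View pics/s5c.png

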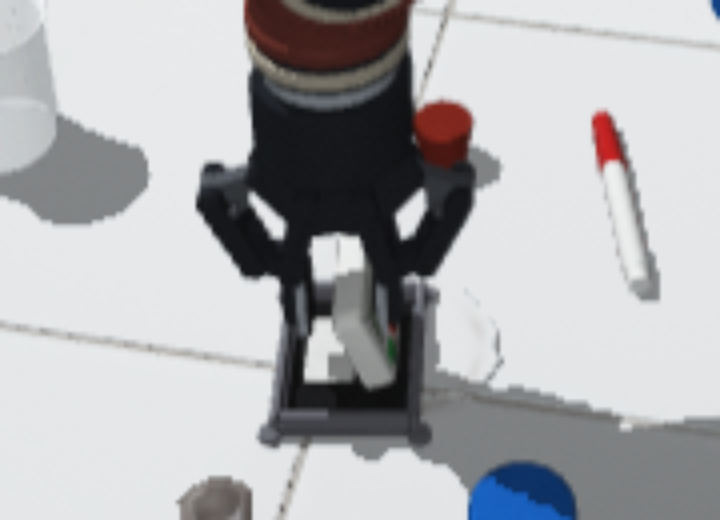

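The timer is inside the tray walls, nearly on the floor. I lower it the last bit.

```bash
python3 -m handwheel '[{"tx":0,"ty":0,"tz":0.5,"roll":0},{"tx":0,"ty":0,"tz":0.5,"roll":0},{"tx":0,"ty":0,"tz":0.5,"roll":0},{"tx":0,"ty":0,"tz":0,"roll":0}]'
python3 -m handwheel '[{"tx":0,"ty":0,"tz":0.5,"roll":0},{"tx":0,"ty":0,"tz":0.5,"roll":0},{"tx":0,"ty":0,"tz":0,"roll":0}]'
```

```text
t: 26.43
tool_pos: [0.5369, 0.3955, 0.0301]
tool_rot: [-1.998, -2.424, 0.0]
contact_force: [0.1, -0.4, -1.7]
opening: 0.0317
grip_force: 25.5
t: 26.68
tool_pos: [0.5371, 0.3957, 0.03]
tool_rot: [1.998, 2.424, 0.0]
contact_force: [-2.2, -1.2, 4.4]
opening: 0.0316
grip_force: 26.1
```

```bash
python3 -m handwheel '[{"tx":0,"ty":0,"tz":0,"roll":0},{"tx":0,"ty":0,"tz":0,"roll":0},{"tx":0,"ty":0,"tz":0,"roll":0},{"tx":0,"ty":0,"tz":0,"roll":0},{"tx":0,"ty":0,"tz":0,"roll":0}]' 75
python3 -m handwheel '[{"tx":0,"ty":0,"tz":-6,"roll":0},{"tx":0,"ty":0,"tz":-12,"roll":0},{"tx":0,"ty":0,"tz":-18,"roll":0},{"tx":0,"ty":0,"tz":-18,"roll":0},{"tx":0,"ty":0,"tz":-18,"roll":0},{"tx":0,"ty":0,"tz":-12,"roll":0},{"tx":0,"ty":0,"tz":-4,"roll":-0.05},{"tx":0,"ty":0,"tz":0,"roll":-0.058},{"tx":0,"ty":0,"tz":0,"roll":0}]' 60
python3 -c "
from h import *
plan((.4136,.2585,.07),(.4136,.2585,.0))"
```

```text
t: 27.1
tool_pos: [0.5369, 0.3955, 0.0291]
tool_rot: [-1.998, -2.424, 0.0]
contact_force: [-0.5, 0.1, 0.4]
opening: 0.0752
grip_force: 0.0
t: 27.85
tool_pos: [0.5375, 0.3959, 0.119]
tool_rot: [1.863, 2.529, 0.003]
contact_force: [-0.2, 0.4, 0.2]
opening: 0.06
grip_force: 0.0
t 27.85 at [0.5375 0.3959 0.119 ] psi 107.24 F [-0.2  0.4  0.2] q [0.52 0.24 1.6  0.   1.3  0.22]
roll 0 txyz [ -94.5 -159.2   48.6]
roll 0 txyz [-0.  -0.1 70. ]
```

```bash
python3 -m handwheel '[{"tx":-4,"ty":-7,"tz":0,"roll":0},{"tx":-11,"ty":-18,"tz":2,"roll":0},{"tx":-17,"ty":-28,"tz":6,"roll":0},{"tx":-19,"ty":-32,"tz":6,"roll":0},{"tx":-18,"ty":-32,"tz":6,"roll":0},{"tx":-14,"ty":-24,"tz":8,"roll":0},{"tx":-8,"ty":-13,"tz":10,"roll":0},{"tx":-3,"ty":-5,"tz":10,"roll":0},{"tx":0,"ty":0,"tz":0,"roll":0},{"tx":0,"ty":0,"tz":0,"roll":0}]'
python3 -c "
from h import *
a=atz('side',180+603/4-.4,240+112/4-.4,.008);b=atz('side',180+642/4-.4,240+293/4-.4,.008);print((a+b)/2,np.linalg.norm(a-b),np.degrees(np.arctan2(*(b-a)[1::-1])))
z=np.load('pics/top0.npz');g=z['im'].astype(int);C=cloud('top',z['d']);P=C[208:232,205:257].reshape(-1,3)
k=(P[:,2]>.010)&(P[:,2]<.03);P=P[k][:,:2];m=np.median(P,0);d=np.array([-.295,.955]);n=np.array([.955,.295])
k=abs((P-[.4136,.2585])@n)<.012;s=(P[k]-[.4136,.2585])@d;q=(P[k]-[.4136,.2585])@n;print(k.sum(),s.min(),s.max(),q.mean(),np.polyfit(s,q,1))
plan((.4136,.2585,.004))"
```

```text
t: 28.68
tool_pos: [0.4127, 0.2588, 0.0689]
tool_rot: [-1.865, -2.527, 0.001]
contact_force: [0.1, 0.4, 1.1]
opening: 0.0596
grip_force: 0.0
[0.41342621 0.25576478 0.008     ] 0.14484797636998872 106.06934224420873
131 -0.06567892104367723 0.07818587033604865 -0.0001399185209177164 [ 0.0097097 -0.0001743]
t 28.68 at [0.4127 0.2588 0.0689] psi 107.14 F [0.1 0.4 1.1] q [ 0.41 -0.12  2.07  0.    1.2   0.11]
roll 0 txyz [-0.5  0.8 64.9]
```

```bash
python3 -m handwheel '[{"tx":-1.5,"ty":0.5,"tz":8,"roll":0},{"tx":0,"ty":0,"tz":14,"roll":0},{"tx":0,"ty":0,"tz":16,"roll":0},{"tx":0,"ty":0,"tz":12,"roll":0},{"tx":0,"ty":0,"tz":7,"roll":0},{"tx":0,"ty":0,"tz":4,"roll":0},{"tx":0,"ty":0,"tz":2,"roll":0},{"tx":0,"ty":0,"tz":0,"roll":0},{"tx":0,"ty":0,"tz":0,"roll":0}]'
```

```text
t: 29.43
tool_pos: [0.4144, 0.2578, 0.0069]
tool_rot: [1.864, 2.528, 0.001]
contact_force: [-0.4, -0.0, 0.5]
opening: 0.0602
grip_force: 0.0
```

```bash
python3 -m handwheel '[{"tx":0,"ty":0,"tz":1.5,"roll":0},{"tx":0,"ty":0,"tz":1.5,"roll":0},{"tx":0,"ty":0,"tz":0,"roll":0}]'
python3 -m handwheel '[{"tx":0,"ty":0,"tz":0,"roll":0},{"tx":0,"ty":0,"tz":0,"roll":0},{"tx":0,"ty":0,"tz":0,"roll":0},{"tx":0,"ty":0,"tz":0,"roll":0},{"tx":0,"ty":0,"tz":0,"roll":0},{"tx":0,"ty":0,"tz":0,"roll":0},{"tx":0,"ty":0,"tz":0,"roll":0},{"tx":0,"ty":0,"tz":0,"roll":0}]' 5 20
```

```text
t: 29.68
tool_pos: [0.4139, 0.2575, 0.0034]
tool_rot: [1.864, 2.528, 0.001]
contact_force: [0.5, 0.4, 0.8]
opening: 0.06
grip_force: 0.0
t: 30.35
tool_pos: [0.4139, 0.2576, 0.0035]
tool_rot: [1.864, 2.528, 0.0]
contact_force: [-1.0, -0.6, 2.4]
opening: 0.0149
grip_force: 20.2
```

```bash
python3 -m handwheel '[{"tx":0,"ty":0,"tz":-3,"roll":0},{"tx":0,"ty":0,"tz":-8,"roll":0},{"tx":0,"ty":0,"tz":-14,"roll":0},{"tx":0,"ty":0,"tz":-20,"roll":0},{"tx":0,"ty":0,"tz":-22,"roll":0},{"tx":0,"ty":0,"tz":-18,"roll":0},{"tx":0,"ty":0,"tz":-10,"roll":0},{"tx":0,"ty":0,"tz":-4,"roll":0},{"tx":0,"ty":0,"tz":0,"roll":0}]'
python3 -c "
from h import *
plan((.632,.161,.10),(.632,.161,.0275))
snap('side','s6');snap('top','t6');im=cv2.imread('pics/s6.png')[190:320,220:380];im2=cv2.imread('pics/t6.png')[140:240,170:300]
cv2.imwrite('pics/s6c.png',np.hstack([cv2.resize(im,(400,325)),cv2.resize(im2,(400,325))]))"
```

```text
t: 31.1
tool_pos: [0.4143, 0.2577, 0.1034]
tool_rot: [1.864, 2.528, 0.003]
contact_force: [0.9, -0.1, 0.1]
opening: 0.0147
grip_force: 20.0
t 31.1 at [0.4143 0.2577 0.1034] psi 107.19 F [ 0.9 -0.1  0.1] q [ 0.4  -0.17  2.04  0.    1.26  0.1 ]
roll 0 txyz [-156.7  179.3    3.7]
roll 0 txyz [-0.  -0.1 72.5]
```

View pics/s6c.png

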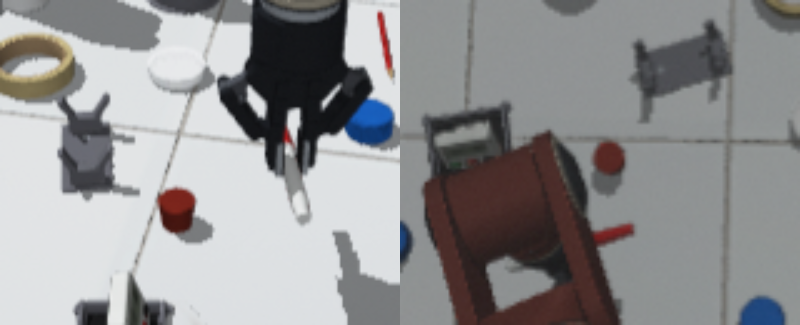

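The pen is level in the fingers at about (293,170). I move it over the rest.

```bash
python3 -m handwheel '[{"tx":-5,"ty":6,"tz":0,"roll":0},{"tx":-10,"ty":12,"tz":0,"roll":0},{"tx":-17,"ty":19,"tz":0,"roll":0},{"tx":-21,"ty":24,"tz":0,"roll":0},{"tx":-22,"ty":25,"tz":0,"roll":0},{"tx":-22,"ty":25,"tz":0,"roll":0},{"tx":-21,"ty":24,"tz":0,"roll":0},{"tx":-17,"ty":20,"tz":0,"roll":0},{"tx":-12,"ty":13,"tz":0,"roll":0},{"tx":-7,"ty":8,"tz":0,"roll":0},{"tx":-3,"ty":3,"tz":0,"roll":0},{"tx":0,"ty":0,"tz":0,"roll":0}]'
python3 -m handwheel '[{"tx":0,"ty":0,"tz":0,"roll":0},{"tx":0,"ty":0,"tz":0,"roll":0},{"tx":0,"ty":0,"tz":0,"roll":0}]'
python3 -c "
from h import *
plan((.632,.161,.0275))
snap('side','s7');im=cv2.imread('pics/s7.png')[170:290,190:330];cv2.imwrite('pics/s7c.png',cv2.resize(im,None,fx=4.5,fy=4.5))"
```

```text
t: 32.2
tool_pos: [0.6316, 0.1596, 0.1014]
tool_rot: [-1.865, -2.527, 0.001]
contact_force: [-0.7, 0.8, -0.2]
opening: 0.0146
grip_force: 20.0
t: 32.45
tool_pos: [0.6303, 0.161, 0.1022]
tool_rot: [-1.863, -2.529, 0.0]
contact_force: [-0.2, -0.0, 0.9]
opening: 0.0151
grip_force: 20.0
t 32.45 at [0.6303 0.161  0.1022] psi 107.25 F [-0.2 -0.   0.9] q [ 0.14  0.22  1.65  0.    1.27 -0.17]
roll 0 txyz [-0.5  1.6 74.7]
```

View pics/s7c.png

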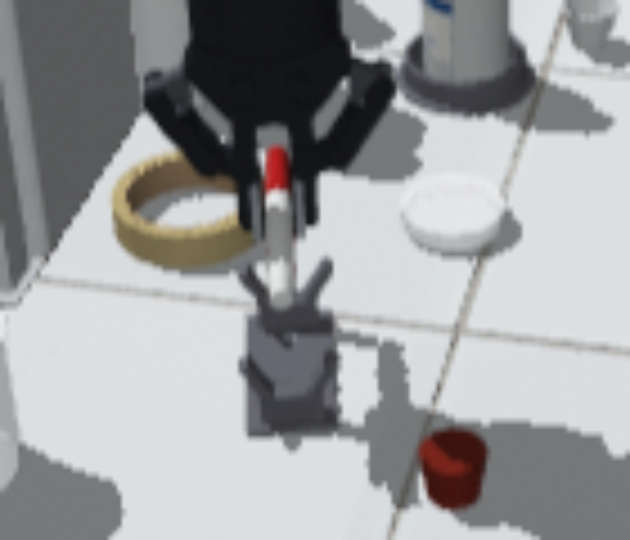

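The pen lies above and in line with the forks (crop 280,295). I lower it.

```bash
python3 -m handwheel '[{"tx":-0.5,"ty":1,"tz":6,"roll":0},{"tx":0,"ty":0,"tz":12,"roll":0},{"tx":0,"ty":0,"tz":15,"roll":0},{"tx":0,"ty":0,"tz":14,"roll":0},{"tx":0,"ty":0,"tz":9,"roll":0},{"tx":0,"ty":0,"tz":6,"roll":0},{"tx":0,"ty":0,"tz":4,"roll":0},{"tx":0,"ty":0,"tz":2,"roll":0},{"tx":0,"ty":0,"tz":1,"roll":0},{"tx":0,"ty":0,"tz":0,"roll":0},{"tx":0,"ty":0,"tz":0,"roll":0}]'
python3 -m handwheel '[{"tx":0,"ty":0,"tz":1,"roll":0},{"tx":0,"ty":0,"tz":1,"roll":0},{"tx":0,"ty":0,"tz":0,"roll":0}]'
python3 -c "
from h import *
plan((.632,.161,.0275))
snap('side','s8')"
```

```text
t: 33.42
tool_pos: [0.6329, 0.1603, 0.0341]
tool_rot: [1.864, 2.528, 0.002]
contact_force: [0.4, -0.9, 0.3]
opening: 0.0145
grip_force: 20.0
t: 33.67
tool_pos: [0.6323, 0.1602, 0.0314]
tool_rot: [1.864, 2.528, 0.0]
contact_force: [0.6, 0.3, -1.1]
opening: 0.0144
grip_force: 20.0
t 33.67 at [0.6323 0.1602 0.0314] psi 107.19 F [ 0.6  0.3 -1.1] q [ 0.13  0.31  1.68 -0.    1.16 -0.17]
roll 0 txyz [ 0.8 -0.1  3.9]
```

```bash
python3 -m handwheel '[{"tx":0,"ty":0,"tz":1,"roll":0},{"tx":0,"ty":0,"tz":1,"roll":0},{"tx":0,"ty":0,"tz":0.5,"roll":0},{"tx":0,"ty":0,"tz":0,"roll":0}]'
python3 -m handwheel '[{"tx":0,"ty":0,"tz":0.5,"roll":0},{"tx":0,"ty":0,"tz":0.5,"roll":0},{"tx":0,"ty":0,"tz":0,"roll":0}]'
python3 -m handwheel '[{"tx":0,"ty":0,"tz":0.5,"roll":0},{"tx":0,"ty":0,"tz":0,"roll":0}]'
```

```text
t: 34.05
tool_pos: [0.6321, 0.1602, 0.0285]
tool_rot: [-1.864, -2.528, 0.0]
contact_force: [-1.0, 0.1, -0.0]
opening: 0.0147
grip_force: 20.0
t: 34.3
tool_pos: [0.6323, 0.1602, 0.0277]
tool_rot: [-1.864, -2.528, 0.0]
contact_force: [-0.2, -0.3, -0.6]
opening: 0.0145
grip_force: 20.0
t: 34.47
tool_pos: [0.6324, 0.1603, 0.0276]
tool_rot: [1.864, 2.528, 0.0]
contact_force: [-0.8, -0.3, 1.1]
opening: 0.0148
grip_force: 20.1
```

```bash
python3 -m handwheel '[{"tx":0,"ty":0,"tz":0.5,"roll":0},{"tx":0,"ty":0,"tz":0.5,"roll":0},{"tx":0,"ty":0,"tz":0,"roll":0}]'
python3 -m handwheel '[{"tx":0,"ty":0,"tz":0,"roll":0},{"tx":0,"ty":0,"tz":0,"roll":0},{"tx":0,"ty":0,"tz":0,"roll":0},{"tx":0,"ty":0,"tz":0,"roll":0}]' 35
python3 -m handwheel '[{"tx":0,"ty":0,"tz":-3,"roll":0},{"tx":0,"ty":0,"tz":-8,"roll":0},{"tx":0,"ty":0,"tz":-14,"roll":0},{"tx":0,"ty":0,"tz":-20,"roll":0},{"tx":0,"ty":0,"tz":-24,"roll":0},{"tx":0,"ty":0,"tz":-24,"roll":0},{"tx":0,"ty":0,"tz":-20,"roll":0},{"tx":0,"ty":0,"tz":-12,"roll":0},{"tx":0,"ty":0,"tz":-5,"roll":0}]' 
python3 -m handwheel '[{"tx":0,"ty":-12,"tz":0,"roll":0},{"tx":0,"ty":-25,"tz":0,"roll":0},{"tx":0,"ty":-30,"tz":0,"roll":0},{"tx":0,"ty":-30,"tz":0,"roll":0},{"tx":0,"ty":-30,"tz":0,"roll":0},{"tx":0,"ty":-30,"tz":0,"roll":0},{"tx":0,"ty":-20,"tz":0,"roll":0},{"tx":0,"ty":-10,"tz":0,"roll":0},{"tx":0,"ty":0,"tz":0,"roll":0},{"tx":0,"ty":0,"tz":0,"roll":0}]' 
python3 -c "
from h import *
snap('side','s9');snap('top','t9');im=cv2.imread('pics/s9.png')[100:340,190:430];im2=cv2.imread('pics/t9.png')[130:230,170:290]
cv2.imwrite('pics/s9c.png',np.hstack([cv2.resize(im,(400,400)),cv2.resize(im2,(400,333),interpolation=cv2.INTER_CUBIC)[np.minimum(np.arange(400),332)]]))"
```

```text
t: 34.72
tool_pos: [0.6325, 0.1603, 0.0275]
tool_rot: [1.864, 2.528, -0.0]
contact_force: [-3.1, -0.5, 6.2]
opening: 0.0145
grip_force: 20.6
t: 35.05
tool_pos: [0.6321, 0.1602, 0.0259]
tool_rot: [-1.864, -2.528, 0.0]
contact_force: [0.6, 0.4, 0.5]
opening: 0.0349
grip_force: 0.0
t: 35.8
tool_pos: [0.634, 0.1605, 0.1607]
tool_rot: [1.862, 2.525, 0.007]
contact_force: [0.2, 0.0, -0.3]
opening: 0.035
grip_force: 0.0
t: 36.63
tool_pos: [0.4533, 0.1049, 0.156]
tool_rot: [-1.865, -2.528, -0.0]
contact_force: [0.5, -0.7, 0.3]
opening: 0.0355
grip_force: 0.0
```

View pics/s9c.png

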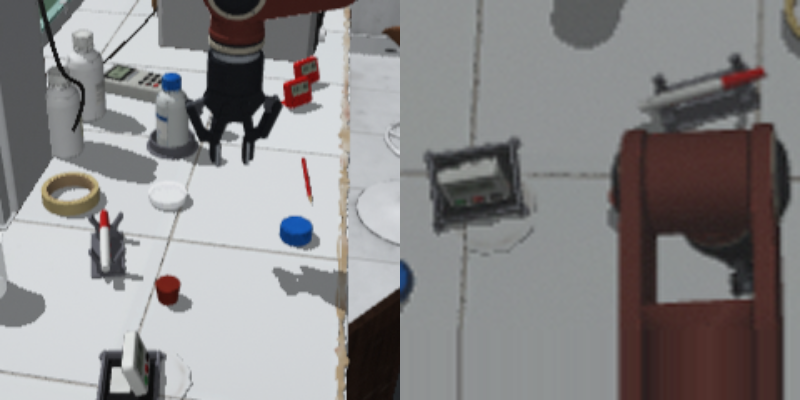

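The pen lies in both forks: in the right half its ends are at (642,104) and (766,72). The timer sits in the tray at (475,180), and the bottle is in its cup. I'll check the pen's centring.

```bash
python3 -c "
from h import *
f=lambda x,y:atz('top',170+(x-400)*.3-.35,130+y*.3-.35,.032)
a,b=f(642,104),f(766,72);print((a+b)/2,np.linalg.norm(a-b),np.degrees(np.arctan2(*(a-b)[1::-1])))
z=np.load('pics/t9.npz');C=cloud('top',z['d']);P=C[138:176,238:286].reshape(-1,3);P=P[(P[:,2]>.026)&(P[:,2]<.06)]-[.632,.161,0]
d=np.array([-.3,.954]);n=np.array([.954,.3]);s=P[:,:2]@d;q=P[:,:2]@n;k=abs(q)<.012;print('pen s',s[k].min(),s[k].max());
for lo,hi in((-.06,-.02),(.02,.06)):
  m=(abs(q)>.014)&(s>lo)&(s<hi);print('fork',m.sum(),s[m].mean(),s[m].min(),s[m].max(),q[m].min(),q[m].max())
z0=np.load('pics/top0.npz');C=cloud('top',z0['d']);P=C[138:180,238:286].reshape(-1,3);P=P[(P[:,2]>.026)&(P[:,2]<.06)]-[.632,.161,0]
s=P[:,:2]@d
for t in(s<0,s>0): print('fork0',t.sum(),np.percentile(s[t],[2,50,98]),(P[t][:,:2]@n).min(),(P[t][:,:2]@n).max())
P=C[160:230,170:300]"
```

```text
[0.63633171 0.1591937  0.032     ] 0.13314150261626756 105.7972391968838
pen s -0.0659734179693968 0.06691413448291766
fork 25 -0.04095454317660546 -0.04696837288396545 -0.035798444073904395 -0.0253628351896852 0.025968027882604133
fork 26 0.04089200884357731 0.03496590486166874 0.04601016758742052 -0.02712919452518478 0.025988001746723305
fork0 33 [-0.0467548  -0.04154737 -0.03597076] -0.02659467968044216 0.027169149578033302
fork0 33 [0.03505849 0.04076321 0.04628062] -0.025969598334662995 0.02839636968759112
```

The pen is centred to within about 1 mm, everything is seated, and the robot is clear. I'm handing in.

```bash
python3 -c "
from station import ctrl
print(ctrl.finish_job())"
```

```text
the job is handed in; nothing more can be done
None
```

I put the bottle, dropper, timer and pen in their holders in the order asked and handed the job in at about 37 s; the call returned no verdict.

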